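Show the dish machine's strainer to the inspection camera

TASK

The dish machine's strainer is due its hygiene photo: take it by the blue grip bar, turn it anticlockwise (seen from above) about a quarter turn until its lugs are clear of the two keepers, and lift it straight up out of the scrap tray without forcing it. Carry it over the small inspection camera and hold it still there with its open lower end facing squarely into the lens, centred on it and about 10 cm away. Finish while holding it there; do not touch the camera, and leave the mug and the shot glass where they are.

Things in the scene. Friction and masses are not known exactly. Their poses are not given: they have to be found in the camera images.
- strainer: The loose strainer, 0.1 to 0.2 kg: a steel wire cylinder 54 mm in diameter, open at its lower end, hanging through the tray's hole. Origin: centre of the open lower end; z along its axis up to the grip. Its blue flange (66 mm in diameter, underside at z = 72 mm, 5 mm thick) rests on the tray's deck.
- grip_bar (a point): Middle of the strainer's blue grip bar, on its axis 90 mm above the strainer's origin; axes as the strainer's. The bar is 50 mm long (x), 12 mm wide (y) and 26 mm high, from the flange's top to 13 mm above this point. A firm grip of about 40 N keeps the strainer from swinging in the fingers.
- lug (a point): One of two blue lugs on the strainer's flange, 22 mm wide, reaching 42 mm from the axis along the strainer's +x and -x, so in line with the grip bar. This point lies on the +x lug, 35 mm from the axis.
- scrap_tray: Steel scrap tray, 180 x 160 mm, fixed, on four legs. Origin: on the counter under the middle of its round hole (59 mm wide); z up; perforated deck's upper face at z = 85 mm. As found the strainer's x lies within 0.15 rad of the tray's x, either way round: locked. Turned anticlockwise it moves easily, and lifts free once it is 0.9 to 2.2 rad round from the tray's x; best 1.3 to 1.6.
- keeper (a point): One of two steel keepers on the deck, at the tray's +x and -x sides of the hole: tabs 34 to 49 mm from the hole's axis, 36 mm wide along y, top 11 mm above the deck. A lug lies under each with 3 mm of play; a stop at one end blocks turning it clockwise. This point: middle of the +x keeper's top, 41.5 mm from the axis.
- camera_stand: Inspection camera on its fixed stand, 94 x 80 mm base, 106 mm high over all. Origin: underside centre of the base; z up; -x is the side toward which the lens leans.
- camera_head: The camera's head, a white cylinder 46 mm in diameter with a black face and a ring of small LEDs. Origin: centre of the lens at the face, 98 mm above the counter; z is the viewing direction, 20 degrees off vertical, leaning to the stand's -x side (toward the robot).
- mug: Pale mug standing mouth down, 64 x 91 x 50 mm high; bystander. Origin under its middle.
- shot_glass: Small clear shot glass standing mouth up, 48 mm wide, 61 mm high; bystander. Origin under its middle.
- tap_riser (a point): The fixed pre-rinse tap's upright spring riser, 0.30 m above the counter, at the robot's left; bystander. Its hand spray hangs about 0.1 m nearer the robot. Keep clear of both: swing past with the hand drawn in to about 0.43 m from the base, fingertips about 0.32 m up.

How it is judged:
On the way, in this order (a step that is already met when the one before it is completed fails the run):
1. the strainer is turned until its lugs are clear of the keepers, still down in its seat (angle between the x axis of strainer and the x axis of scrap_tray, either way round above 0.75 rad and z of strainer in the frame of scrap_tray below 0.025 m), for 0.1 s.
2. the strainer is lifted out, its lower end above the tray's deck (z of strainer in the frame of scrap_tray above 0.095 m), for 0.1 s.
At the end, for the whole second after the job is handed in: Held at rest, touching neither tray nor camera: the open end's centre 70 to 130 mm from the lens along the view and within 25 mm of its axis each way, the strainer's axis within 0.2 rad of the view, grip bar on the far side; mug and shot glass within 30 mm of their places (z of strainer in the frame of camera_head between 0.07 and 0.13 m and x of strainer in the frame of camera_head between -0.025 and 0.025 m and y of strainer in the frame of camera_head between -0.025 and 0.025 m and angle between the z axis of strainer and the z axis of camera_head, either way round below 0.2 rad and z of grip_bar in the frame of camera_head above 0.14 m and linear speed of strainer below 0.02 m/s and angular speed of strainer below 0.2 rad/s and contact force between the fingers and strainer above 1 N and contact force between strainer and scrap_tray below 0.2 N and contact force between strainer and camera_stand below 0.2 N and distance of each of mug, shot_glass from where it was at the start of the episode below 0.03 m); the arm keeps its last pose, push and grip.
It fails at once if the strainer is forced against the tray with more than 40 N (contact force between strainer and scrap_tray above 40 N).
It fails at once if the inspection camera is touched with more than 3 N (contact force between camera_stand and anything else above 3 N).
It fails at once if the mug is moved more than 30 mm (distance of mug from where it was at the start of the episode above 0.03 m).
It fails at once if the shot glass is moved more than 30 mm (distance of shot_glass from where it was at the start of the episode above 0.03 m).
It also fails if it takes over 48 s, if anything falls off the work surface, if the arm or the gripper's body presses on something with over 40 N, if the wrist force passes 120 N, or if a joint passes its speed limit or range.

ROBOT

A 6-joint arm with a two-finger parallel gripper is mounted at the origin on the work surface; the furniture and walls round the work are solid. World frame = base frame: x ahead of the robot, y to its left, z up, the work surface at z = 0. Lengths are in m, angles in rad, forces in N, time in s.
With the tool pointing down it reaches from about 0.325 to 0.775 m from the base axis. Payload 5.5 kg.
Tool frame: the origin (TCP) lies at the very end of the fingers, on their centre line; the grasp point (between the pads) lies 19 mm behind it (arm.grip_point_offset is the distance from the TCP to the grasp point, in m); z points along the fingers, y is the line along which they close (so a half turn about z gives the same grasp; the last joint's range is limited). The gripper opens to 88 mm and grips with 3 to 60 N. Pads are 20 mm wide; open, the fingers measure 115 mm over their backs; the gripper's body (75 mm by 178 mm) begins 61 mm behind the grasp point.
Start: joints at [1.217, 0.091, 1.231, -0, 1.82, -0.057], TCP at [0.175, 0.574, 0.197] pointing down, gripper open.
Joint ranges: [-2.87, 2.87], [-0.86, 2.18], [0.17, 2.46], [-1.51, 4.65], [0.06, 2.69], [-2.65, 2.65]. Speed limits (rad/s): [2.57, 2.57, 3.01, 3.14, 3.14, 3.14].

INTERFACE

Orientations are given as a unit quaternion [w, x, y, z].
In Python, from station import arm gives the robot as it stands.
- The arm moves only by the shell command python3 -m pendant 'ROWS' [OPENING]. ROWS is JSON, a list of rows, each a list of 6 numbers: the shift along the world's x, y, z in units of 25 mm (1.0 is 25 mm), then the turn, a rotation vector about the world's x, y, z in units of 10 degrees (1.0 is 10 degrees). A call has 1 to 10 rows; each row shifts and turns the commanded pose from where the row before left it; what a row does not reach is not made up. A row lasts 1/8 s, in which the tool goes at most 62.5 mm and 10.7 degrees, less where a joint would pass 70% of its speed; a pose out of reach is approached as far as the arm can. A call is refused whole if a number of a shift passes 1 or a number of a turn 1, either way. A call with a gripper value outside its range is refused whole. OPENING is the finger opening in mm, from 0 to 87.8, set as the call begins (- or left out, the last holds). The fingers move at their own pace and stop on an object; the grip force is fixed at half the most. Time passes only in rows, so rows that do not move let the fingers close. It gives the time, the measured TCP pose, the force, the opening and the grip force at its end, in the units of the state.
- arm.observe(): the state, without advancing time (a new reading comes with each control period).
- arm.grab_frame(name): name is "scene" or "side" or "wrist"; returns the picture (400x640x3 uint8, red, green, blue); there is no depth.
- arm.camera_info(name): a dict with "fov_y" (degrees; the focal length in pixels is half the picture's height over the tangent of half this angle, whatever the lens; pixels are square), "cx", "cy" (the principal point, pixels), "camera_from_world" (4x4, takes a point from world to camera coordinates). Camera axes: x right, y up, looking along -z (the intrinsics and any distortion apply to the point x, -y, -z); pixel columns grow to the right and rows downward; lengths in m; the calibration is good to about 2 mm. The wrist camera is an equidistant fisheye: a pixel r from the principal point sees the ray r / f radians off the axis. A picture is of the moment at which its call begins: read the wrist's pose just before it. camera_info takes no time and is no camera call; for the wrist camera it gives the pose at the moment of the call.
- arm.hand_in(): hands the job in; it is judged then, once.
The state is a dict: "t": time; "joint_pos": joint angles; "joint_vel": joint speeds; "tau": joint torques, N m; "ee_pos": TCP position; "eef_rot": TCP orientation; "force": force on the tool from outside, world axes, zero at the start; "moment": the same for the moment, N m; "gripper_width": finger opening in m; "grip_force": force on a finger pad.
Only numpy, scipy, OpenCV 4.12 (cv2) and the standard library are available. Lean on these libraries where they do the work, as an engineer would, in place of code of your own. Each camera call takes 0.05 s, during which the arm holds its last target. There are 200 camera calls.

## Working session

There is one attempt and no reset: what is moved stays moved. The work goes in short steps, Python scripts to look and compute and a shell command to move; the robot and the scene stay as the last step left them, time stands still between calls to the robot, and variables do not carry over. Pictures are saved under pics/ and viewed, at most 10 in all, crops included, and the job is handed in when it is done.

```bash
mkdir -p pics; ls; python3 - <<'E'
from station import arm
import cv2,numpy as np
o=arm.observe();print(o)
ims={}
for n in ["scene","side","wrist"]:
    c=arm.camera_info(n);print(n,c)
    im=arm.grab_frame(n);cv2.imwrite(f"pics/{n}0.png",im[:,:,::-1]);ims[n]=im
E
```

```text
pics
{'t': 0.0, 'joint_pos': array([ 1.21727401e+00,  9.18288183e-02,  1.23184578e+00,  8.82861789e-06,
        1.81980830e+00, -5.66999183e-02]), 'joint_vel': array([-0.00112868,  0.00102873, -0.00214374,  0.00051028,  0.00196161,
       -0.00067068]), 'tau': array([-1.29362583e-03, -4.46461058e+01, -4.06426942e+01,  6.95189531e-02,
        3.00273439e-02, -1.16532246e-04]), 'ee_pos': array([0.17537057, 0.57344354, 0.19624756]), 'eef_rot': array([-1.96688075e-04,  1.47865848e-01,  9.89006975e-01, -9.24438974e-04]), 'force': array([ 0.44682893,  0.17677887, -0.4036709 ]), 'moment': array([-0.02578983,  0.00152897,  0.02462257]), 'grip_force': 0.0, 'gripper_width': 0.08797306765686363}
scene {'fov_y': 50.25495705774875, 'cx': 320.0789427462577, 'cy': 201.4241663881707, 'camera_from_world': array([[-0.16924833, -0.9852348 ,  0.025834  ,  0.10585031],
       [ 0.44746636, -0.05346023,  0.89270144, -0.38584692],
       [-0.87813943,  0.16264807,  0.44990748, -1.03538164],
       [ 0.        ,  0.        ,  0.        ,  1.        ]])}
side {'fov_y': 46.69526598189273, 'cx': 329.8879939554192, 'cy': 198.63528290173818, 'camera_from_world': array([[-0.47083513, -0.8822074 ,  0.00493834,  0.22589323],
       [ 0.72611846, -0.38433892,  0.57011892, -0.42628158],
       [-0.50106513,  0.27201783,  0.82154734, -1.36276937],
       [ 0.        ,  0.        ,  0.        ,  1.        ]])}
wrist {'fov_y': 65.70646984690485, 'cx': 325.99199855802453, 'cy': 205.87075958118263, 'camera_from_world': array([[ 0.2921652 ,  0.95636346, -0.00290491, -0.5992622 ],
       [-0.92668978,  0.28234658, -0.24804529,  0.03089127],
       [-0.23640126,  0.07516215,  0.96874408, -0.38989388],
       [ 0.        ,  0.        ,  0.        ,  1.        ]])}
```

View pics/scene0.png

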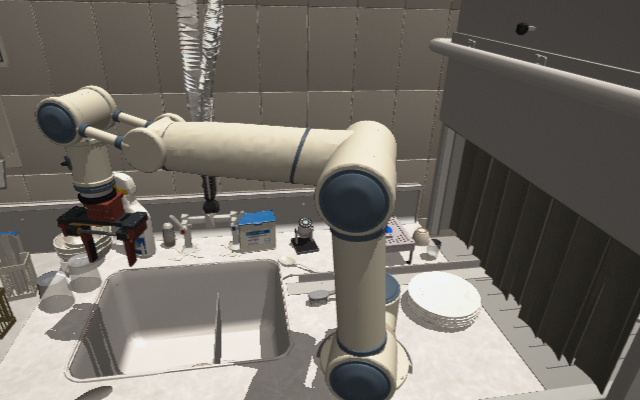

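View pics/side0.png

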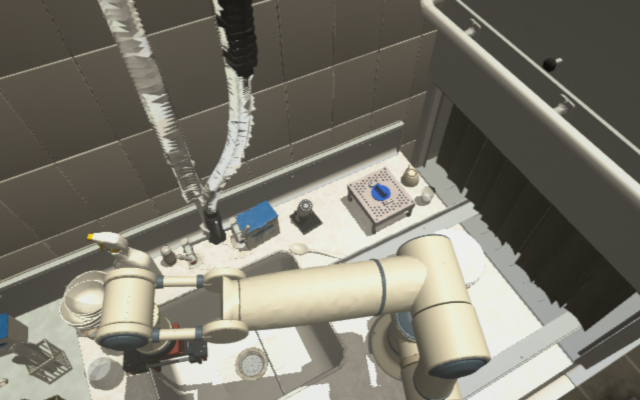

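View pics/wrist0.png

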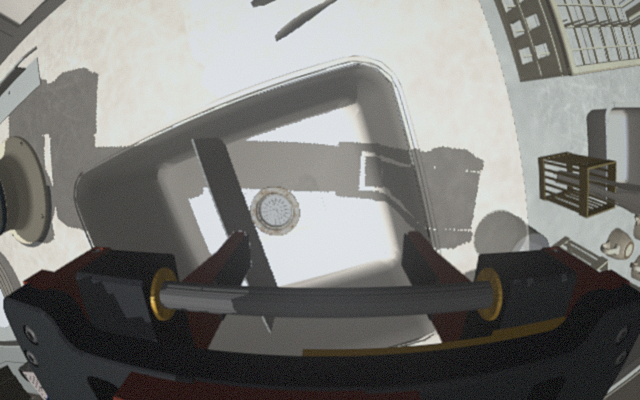

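Side view: strainer (blue) on the tray at about (380,191), inspection camera at (305,213), tap spray hanging at about (212,225), mug and glass at (410,178)/(427,194). The wrist view shows only the sink.

```bash
cat > h.py <<'E'
from station import arm
import cv2,numpy as np
from scipy.spatial.transform import Rotation as R
def ray(c,u,v,fish=False):
    f=200/np.tan(np.radians(c['fov_y']/2)); x=(u-c['cx'])/f; y=(v-c['cy'])/f
    if fish:
        r=np.hypot(x,y); s=np.sin(r)/max(r,1e-9); d=np.array([x*s,-y*s,-np.cos(r)])
    else: d=np.array([x,-y,-1.])
    M=c['camera_from_world'];Rt=M[:3,:3].T
    return -Rt@M[:3,3], Rt@(d/np.linalg.norm(d))
def plane(c,u,v,z,fish=False):
    o,d=ray(c,u,v,fish); return o+d*(z-o[2])/d[2]
def meet(rays):
    A=0;b=0
    for o,d in rays:
        P=np.eye(3)-np.outer(d,d);A=A+P;b=b+P@o
    p=np.linalg.solve(A,b); return p,[np.linalg.norm((np.eye(3)-np.outer(d,d))@(p-o)) for o,d in rays]
def proj(c,p,fish=False):
    f=200/np.tan(np.radians(c['fov_y']/2)); q=c['camera_from_world']@np.append(p,1)
    x,y,z=q[0],-q[1],-q[2]; k=np.hypot(x,y)
    s=np.arctan2(k,z)/k if fish else 1/z
    return c['cx']+f*x*s,c['cy']+f*y*s
E
python3 - <<'E'
from h import *
c=arm.camera_info("side")
for n,u,v,z in [("str",380,191,.10),("traynear",348,190,.085),("t2",378,168,.085),("t3",413,207,.085),("t4",376,224,.085),("cam",305,205,.1),("cambase",307,222,0),("mug",411,180,.03),("glass",427,194,.03),("spray",212,240,.2),("spray",212,240,.1),("riser",190,195,.3)]:
    print(n,plane(c,u,v,z).round(3))
p=arm.observe();print(R.from_quat(p['eef_rot'],scalar_first=True).as_matrix().round(3))
im=arm.grab_frame("side")[150:250,180:440,::-1]
cv2.imwrite("pics/s1.png",cv2.resize(im,None,fx=3,fy=3,interpolation=cv2.INTER_CUBIC))
E
```

```text
str [ 0.451 -0.175  0.1  ]
traynear [ 0.514 -0.088  0.085]
t2 [ 0.548 -0.228  0.085]
t3 [ 0.353 -0.244  0.085]
t4 [ 0.354 -0.101  0.085]
cam [0.518 0.073 0.1  ]
cambase [0.514 0.071 0.   ]
mug [ 0.481 -0.331  0.03 ]
glass [ 0.402 -0.347  0.03 ]
spray [0.472 0.389 0.2  ]
spray [0.536 0.387 0.1  ]
riser [0.575 0.395 0.3  ]
[[-0.956  0.293 -0.001]
 [ 0.293  0.956 -0.001]
 [ 0.    -0.002 -1.   ]]
```

View pics/s1.png

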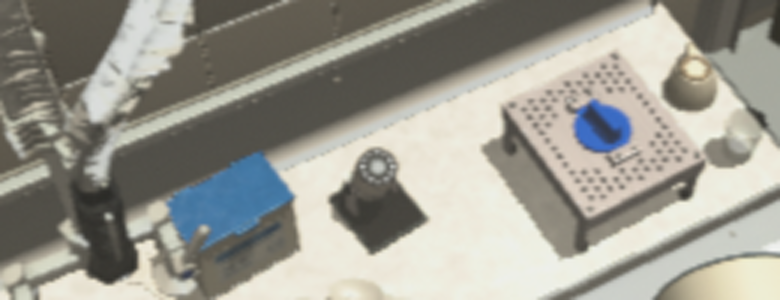

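```bash
python3 -m pendant '[[-0.3,-0.95,0.7,0,0,-1],[-0.3,-0.95,0.7,0,0,-1],[-0.3,-0.95,0.7,0,0,-1],[-0.3,-0.95,0.7,0,0,-1],[-0.3,-0.95,0.7,0,0,-1],[-0.3,-0.95,0.7,0,0,-1],[-0.3,-0.95,0.7,0,0,-1],[0,0,0,0,0,0]]'; python3 -c "
from h import *
print(arm.observe()['joint_pos'])
b=np.radians([73.3,60,45,30,15,0]);p=.43*np.c_[np.cos(b),np.sin(b)];print(np.diff(p,axis=0)/.025)"
```

```text
t: 1.2
ee_pos: [0.1229, 0.4072, 0.3221]
eef_rot: [-0.001, 0.688, 0.726, 0.002]
force: [0.2, 0.1, -0.4]
gripper_width: 0.088
grip_force: 0.0
[ 1.19772838e+00 -3.10129595e-01  1.37719739e+00  3.20124124e-05
  2.06965893e+00  1.14445215e+00]
[[ 3.65739906 -1.57890997]
 [ 3.56223664 -2.73340031]
 [ 2.73340031 -3.56223664]
 [ 1.71828727 -4.14831242]
 [ 0.58607579 -4.45168758]]
```

```bash
python3 -m pendant '[[0.91,-0.4,0,0,0,-0.35],[0.91,-0.4,0,0,0,-0.35],[0.91,-0.4,0,0,0,-0.35],[0.91,-0.4,0,0,0,-0.35],[0.9,-0.68,0,0,0,-0.37],[0.9,-0.68,0,0,0,-0.37],[0.9,-0.68,0,0,0,-0.37],[0.9,-0.68,0,0,0,-0.37],[0.68,-0.9,0,0,0,-0.37],[0.68,-0.9,0,0,0,-0.37]]' && python3 -m pendant '[[0.68,-0.9,0,0,0,-0.37],[0.68,-0.9,0,0,0,-0.37],[0.4,-1,0,0,0,-0.37],[0.4,-1,0,0,0,-0.37],[0.4,-1,0,0,0,-0.37],[0.4,-1,0,0,0,-0.37],[0,-1,0,0,0,-0.4],[0,-1,0,0,0,-0.4],[0,-1,0,0,0,-0.4],[0,-0.5,0,0,0,-0.4]]' && python3 -m pendant '[[0,-0.5,0,0,0,-0.4],[0,0,0,0,0,0],[0,0,0,0,0,0]]'
python3 - <<'E'
from h import *
import pickle
c=arm.camera_info("wrist");im=arm.grab_frame("wrist")[:,:,::-1];cv2.imwrite("pics/w1.png",im);pickle.dump(c,open("w1.pkl","wb"))
E
```

```text
t: 2.45
ee_pos: [0.3391, 0.2542, 0.3181]
eef_rot: [0.0, 0.879, 0.476, -0.001]
force: [-0.0, 1.2, -0.6]
gripper_width: 0.0884
grip_force: 0.0
t: 3.7
ee_pos: [0.4127, 0.021, 0.3183]
eef_rot: [-0.0, 0.987, 0.162, -0.001]
force: [0.1, -0.0, -0.1]
gripper_width: 0.0879
grip_force: 0.0
t: 4.08
ee_pos: [0.4123, 0.0098, 0.3191]
eef_rot: [-0.0, 0.992, 0.128, -0.001]
force: [0.5, -0.8, 0.4]
gripper_width: 0.0878
grip_force: 0.0
```

View pics/w1.png

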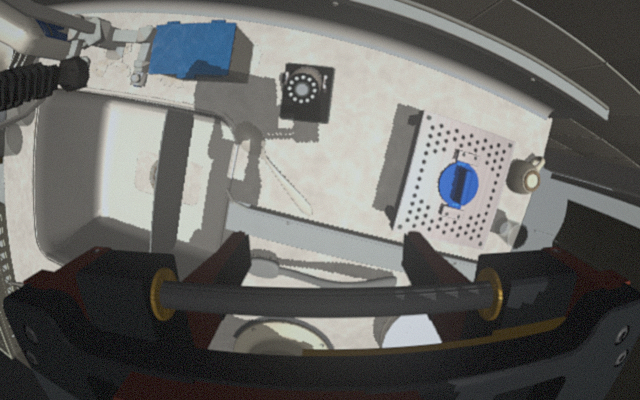

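Wrist view: camera face ring at (302,90) on its black base, strainer disc at (458,186) with keepers at (460,155) and (450,210), mug (528,175), glass (511,233).

```bash
python3 -m pendant '[[0,-1,0,0,0,-0.2],[0,-1,0,0,0,-0.2],[0,-1,0,0,0,-0.2],[0,-1,0,0,0,-0.2],[0,-1,0,0,0,-0.2],[0,-1,0,0,0,-0.2],[0,-1,0,0,0,-0.2],[0,0,0,0,0,0],[0,0,0,0,0,0]]'
python3 - <<'E'
from h import *
import pickle
c=arm.camera_info("wrist");im=arm.grab_frame("wrist")[:,:,::-1];cv2.imwrite("pics/w2.png",im);pickle.dump(c,open("w2.pkl","wb"))
cv2.imwrite("pics/w2c.png",cv2.resize(im[20:280,150:480],None,fx=2.2,fy=2.2,interpolation=cv2.INTER_CUBIC))
E
```

```text
t: 5.25
ee_pos: [0.4122, -0.1648, 0.3198]
eef_rot: [-0.0, 1.0, 0.006, 0.0]
force: [-0.1, -0.3, -0.8]
gripper_width: 0.0875
grip_force: 0.0
```

View pics/w2c.png

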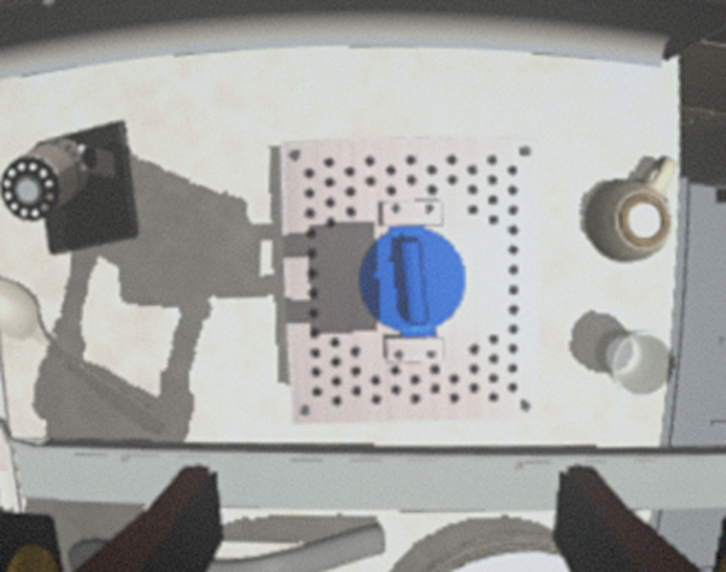

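Close view: bar runs nearly along image vertical from about crop (412,238) to (416,325); keepers at (410,212) and (414,348); the lens ring at (29,187), leaning to lower left... now numbers.

```bash
python3 - <<'E'
from h import *
import pickle
C=[pickle.load(open(f"w{i}.pkl","rb")) for i in (1,2)]; I=[cv2.imread(f"pics/w{i}.png") for i in (1,2)]
lens=[];disc=[]
for c,im,g,s in zip(C,I,[(302,90),(163,105)],[(458,186),(337,147)]):
    hsv=cv2.cvtColor(im,cv2.COLOR_BGR2HSV)
    m=cv2.inRange(hsv,(100,110,30),(125,255,255)); z=np.zeros_like(m); cv2.circle(z,s,35,255,-1); m&=z
    cs=max(cv2.findContours(m,0,2)[0],key=cv2.contourArea)
    e=cv2.fitEllipse(cv2.convexHull(cs));print("disc",e); disc.append(e[0])
    # bar: darker blue vs disc
    print("V hist",np.percentile(hsv[...,2][m>0],[5,25,50,75,95]))
    x,y=g; q=cv2.cvtColor(im,cv2.COLOR_BGR2GRAY)
    _,b=cv2.threshold(q,150,255,0); z=np.zeros_like(m);cv2.circle(z,g,17,255,-1); b&=z
    n,l,st,ce=cv2.connectedComponentsWithStats(b); k=[i for i in range(1,n) if 1<=st[i,4]<=25 and 7<np.hypot(*(ce[i]-g))<16]
    P=ce[k].astype(np.float32); e=cv2.fitEllipse(P); print("leds",len(k),e); lens.append(e[0])
print("lens",meet([ray(c,*p,True) for c,p in zip(C,lens)]))
print("disc",meet([ray(c,*p,True) for c,p in zip(C,disc)]),[plane(c,*p,.09,True).round(4) for c,p in zip(C,disc)])
def pc(u,v): return (150+u/2.2-.5+.23,20+v/2.2-.5+.23)
for n,u,v,z in [("k+",410,212,.096),("k-",414,348,.096),("tl",283,140,.085),("tr",538,140,.085),("bl",294,422,.085),("br",541,418,.085),("barT",415,238,.116),("barB",421,325,.116),("baseA",123,121,.01),("baseB",138,233,.01),("baseC",52,254,.01),("mug",625,215,.05),("glass",637,362,.06)]:
    print(n,plane(C[1],*pc(u,v),z,True).round(4))
for i,(x,y) in enumerate([(458,186),(337,147)]): 
    cv2.imwrite(f"pics/z{i}.png",cv2.resize(I[i][y-35:y+35,x-35:x+35],None,fx=8,fy=8,interpolation=cv2.INTER_NEAREST))
x=np.hstack([cv2.imread("pics/z0.png"),cv2.imread("pics/z1.png")]);cv2.imwrite("pics/zz.png",cv2.resize(x,(800,400)))
E
```

```text
disc ((457.9225769042969, 184.37168884277344), (37.945919036865234, 46.376380920410156), 11.454732894897461)
V hist [105. 170. 188. 195. 200.]
leds 12 ((301.6260070800781, 88.88640594482422), (24.283008575439453, 25.27920913696289), 104.40162658691406)
disc ((337.2653503417969, 147.22206115722656), (45.5284423828125, 50.76846694946289), 172.2978057861328)
V hist [116. 178. 205. 212. 215.]
leds 13 ((163.40835571289062, 104.0353775024414), (19.891639709472656, 26.251216888427734), 25.268699645996094)
lens (array([0.5220867 , 0.07126547, 0.09386755]), [np.float64(0.001215796580083752), np.float64(0.0012157965800836251)])
disc (array([ 0.45452249, -0.1797376 ,  0.0856934 ]), [np.float64(2.0151278356867738e-05), np.float64(2.0151278356744004e-05)]) [array([ 0.4548, -0.1776,  0.09  ]), array([ 0.4548, -0.1796,  0.09  ])]
k+ [ 0.4965 -0.1772  0.096 ]
k- [ 0.4139 -0.181   0.096 ]
tl [ 0.5422 -0.099   0.085 ]
tr [ 0.5456 -0.2564  0.085 ]
bl [ 0.363 -0.105  0.085]
br [ 0.3676 -0.2656  0.085 ]
barT [ 0.4808 -0.1796  0.116 ]
barB [ 0.4306 -0.1839  0.116 ]
baseA [0.5756 0.0372 0.01  ]
baseB [0.488  0.0243 0.01  ]
baseC [0.4758 0.0996 0.01  ]
mug [ 0.5036 -0.3275  0.05  ]
glass [ 0.402 -0.339  0.06 ]
```

View pics/zz.png

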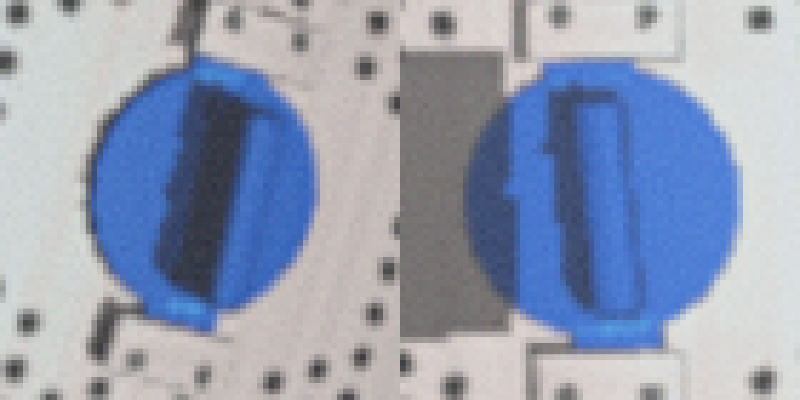

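```bash
python3 - <<'E'
from h import *
import pickle
C=[pickle.load(open(f"w{i}.pkl","rb")) for i in (1,2)]
s=800/140
a=lambda u,v:(423+u/s-.5,151+v/s-.5); b=lambda u,v:(302+(u-400)/s-.5,112+v/s-.5)
print("barc",meet([ray(C[0],*a(250,205),True),ray(C[1],*b(610,202),True)]))
print("barT",meet([ray(C[0],*a(267,110),True),ray(C[1],*b(602,97),True)]))
print("barB",meet([ray(C[0],*a(232,300),True),ray(C[1],*b(619,306),True)]))
for z in(.113,.116): print([plane(C[0],*a(250,205),z,True).round(4),plane(C[1],*b(610,202),z,True).round(4)])
e=plane(C[1],*b(602,97),.116,True)-plane(C[1],*b(619,306),.116,True);print(np.degrees(np.arctan2(e[1],e[0])),np.linalg.norm(e))
for c,p in zip(C,[(301.626,88.886),(163.408,104.035)]): print("lens",plane(c,*p,.098,True).round(4))
E
```

```text
barc (array([ 0.45681395, -0.17994741,  0.11289637]), [np.float64(0.0001761294639297223), np.float64(0.00017612946392974542)])
barT (array([ 0.48016496, -0.17789348,  0.11012231]), [np.float64(0.00013405464720959848), np.float64(0.00013405464720958818)])
barB (array([ 0.43362855, -0.1822704 ,  0.11540524]), [np.float64(2.7154486227775268e-05), np.float64(2.7154486227759096e-05)])
[array([ 0.457 , -0.1799,  0.113 ]), array([ 0.4566, -0.1799,  0.113 ])]
[array([ 0.4572, -0.1783,  0.116 ]), array([ 0.4568, -0.1798,  0.116 ])]
5.613780067162925 0.046580606814968284
lens [0.5204 0.0708 0.098 ]
lens [0.5229 0.069  0.098 ]
```

```bash
python3 -m pendant '[[0.22,-0.075,-0.85,0,0,0.055],[0.22,-0.075,-0.85,0,0,0.055],[0.22,-0.075,-0.85,0,0,0.055],[0.22,-0.075,-0.85,0,0,0.055],[0.22,-0.075,-0.85,0,0,0.055],[0.22,-0.075,-0.85,0,0,0.055],[0.22,-0.075,-0.85,0,0,0.055],[0.2,-0.075,-0.85,0,0,0.055],[0,0,0,0,0,0],[0,0,0,0,0,0]]'
python3 - <<'E'
from h import *
import pickle
o=arm.observe();print(o['ee_pos'],R.from_quat(o['eef_rot'],scalar_first=True).as_matrix().round(3))
c=arm.camera_info("wrist");im=arm.grab_frame("wrist")[:,:,::-1];pickle.dump(c,open("w3.pkl","wb"))
# predicted bar centre/ends marks
d=np.array([np.cos(np.radians(5)),np.sin(np.radians(5)),0]); p=np.array([.4557,-.1797,.116])
print([np.round(proj(c,q,True),1) for q in (p,p+.025*d,p-.025*d)])
cv2.imwrite("pics/w3.png",im);cv2.imwrite("pics/w3c.png",cv2.resize(im[150:400,190:470],(784,700))[:600])
E
```

```text
t: 6.55
ee_pos: [0.4558, -0.18, 0.1509]
eef_rot: [0.0, 0.999, 0.044, 0.001]
force: [-0.2, 0.0, 1.2]
gripper_width: 0.0881
grip_force: 0.0
[ 0.45577931 -0.18000102  0.15091632] [[ 0.996  0.088  0.001]
 [ 0.088 -0.996 -0.   ]
 [ 0.001  0.001 -1.   ]]
[array([325.4, 220.1]), array([325.4, 187.3]), array([325.4, 250.9])]
```

View pics/w3c.png

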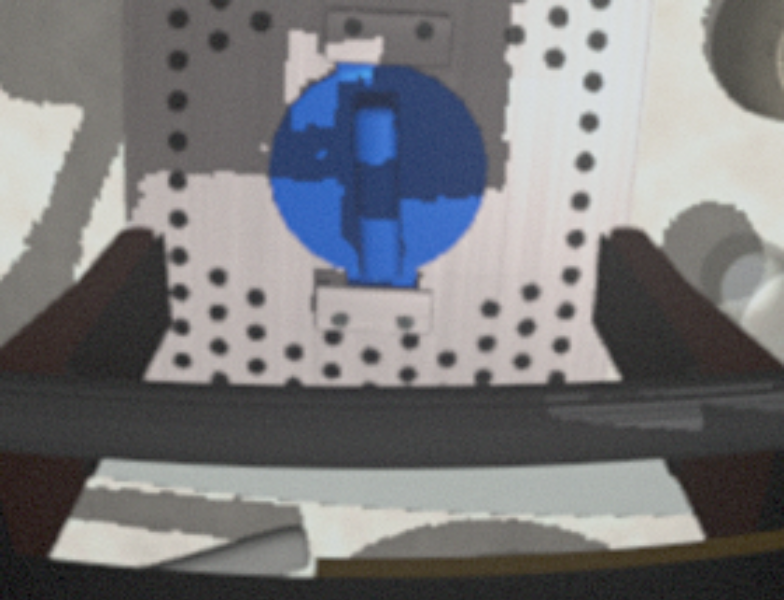

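Bar lies centred under the fingers (crop (378,196), predicted (379,196)) and aligned. Descend and close.

```bash
python3 -m pendant '[[0,0,-0.6,0,0,0],[0,0,-0.6,0,0,0],[0,0,-0.6,0,0,0],[0,0,-0.45,0,0,0],[0,0,0,0,0,0],[0,0,0,0,0,0]]' && python3 -m pendant '[[0,0,0,0,0,0],[0,0,0,0,0,0],[0,0,0,0,0,0],[0,0,0,0,0,0],[0,0,0,0,0,0],[0,0,0,0,0,0],[0,0,0,0,0,0],[0,0,0,0,0,0]]' 0
```

```text
t: 7.35
ee_pos: [0.4557, -0.1806, 0.094]
eef_rot: [0.0, 0.999, 0.044, 0.0]
force: [-0.2, -0.2, -0.4]
gripper_width: 0.088
grip_force: 0.0
t: 8.35
ee_pos: [0.4555, -0.1805, 0.0936]
eef_rot: [-0.0, 0.999, 0.044, 0.0]
force: [0.0, -0.2, 0.1]
gripper_width: 0.0112
grip_force: 0.0
```

```bash
python3 -m pendant '[[0,0,0,0,0,0],[0,0,0,0,0,0],[0,0,0,0,0,0],[0,0,0,0,0,0]]'
```

```text
t: 8.85
ee_pos: [0.4555, -0.1805, 0.0936]
eef_rot: [-0.0, 0.999, 0.044, -0.0]
force: [0.1, -0.7, 0.4]
gripper_width: 0.0005
grip_force: 0.0
```

```bash
python3 - <<'E'
from h import *
a=cv2.resize(arm.grab_frame("wrist")[100:300,190:470,::-1],(560,400))
b=cv2.resize(arm.grab_frame("side")[150:230,330:442,::-1],(560,400))
cv2.imwrite("pics/g.png",cv2.resize(np.hstack([a,b]),(800,286)))
E
```

```text
(no output)
```

View pics/g.png

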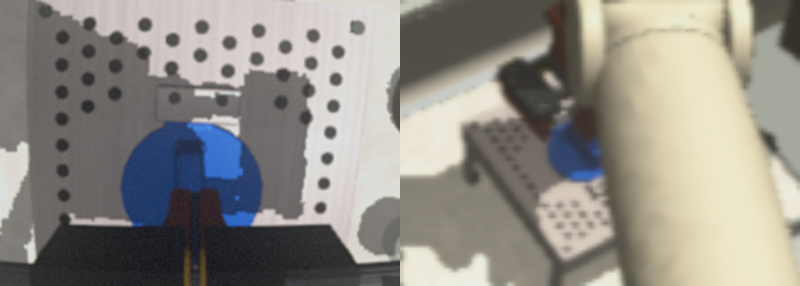

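Wrist crop: fingers (dark red) at (165–222,190–225) seem to meet, with the bar visible ahead of them at (188,160). I'll check this numerically.

```bash
python3 - <<'E'
from h import *
o=arm.observe();T=o['ee_pos'];M=R.from_quat(o['eef_rot'],scalar_first=True).as_matrix()
c=arm.camera_info("wrist");im=arm.grab_frame("wrist");cv2.imwrite("pics/g1.png",im[:,:,::-1])
P=lambda x,y,z:np.round(proj(c,T+M@np.array([x,y,z]),True),0)
for n,a in [("tip front ctr",(.01,0,0)),("tip ctr",(0,0,0)),("30mm up front",(.01,0,-.03)),("tip front y+6",(.01,.006,0)),("tip front y+20",(.01,.02,0)),("bar top end if z116",(.025,0,-.022)),("bar base end z90",(.025,0,.004)),("flange edge z90",(.033,0,.004)),("flange side z90",(0,.033,.004))]: print(n,P(*a))
for v in range(200,262,3): print(v,' '.join('%02x%02x%02x'%tuple(im[v,u]) for u in range(298,354,4)))
E
```

```text
tip front ctr [326. 221.]
tip ctr [326. 236.]
30mm up front [326. 237.]
tip front y+6 [335. 221.]
tip front y+20 [357. 221.]
bar top end if z116 [326. 207.]
bar base end z90 [326. 196.]
flange edge z90 [326. 184.]
flange side z90 [376. 234.]
200 29426b 25406b 2e416e 2b416e 25324b 2d384d 2a344a 2c324c 2e3956 366cc4 3e75d0 3d76d1 4175d2 3b76d0
203 203b67 203c69 26416b 223862 232f4b 283048 213247 222949 25365b 3668bd 3670cd 3e79d3 4377d2 4277d0
206 20386a 263e6c 29446e 223963 262f46 27344e 2b3651 24324f 262f48 376bc0 3d72cf 3e76d1 3b73d0 4176d1
209 253e6d 243a69 253c6d 243d6a 23335a 1e3762 243a65 2c3f68 283961 3875d1 376fce 3b71cf 3f76d4 3c74d1
212 1f396a 273f6d 223b6c 28406c 1e365f 253c69 253b6c 293e6a 2f3d67 336bc9 386ecd 3a71cc 3a73cd 3d75ce
215 193a6c 2a3e6f 1c3968 263969 283960 22396a 243a6b 283f70 22325f 336dc9 386ecd 3973cd 3c74ce 306ecb
218 1c396b 20386a 1c3a6b 2e4770 22345c 273e6a 183265 243c6d 243b66 3269c2 3a73ce 356fcd 3b73d0 3d72d1
221 27406c 2c3f6d 1c3969 20396b 28355f 1c3968 26416e 27416f 263a64 3169c5 356fcd 3973cd 3d70cd 336ecd
224 263e6c 22376b 27416d 213c6c 193057 243
[... 583 characters left out ...]
386b 293f70 312629 302025 2a2022 2f212d 212739 2f242d 33202a 342a2d 33262e 1d396a 28416f
245 233a6b 1d3a68 223969 33292b 2f1f28 30262c 2b1b26 1d2a33 2c1f27 312a2c 2b1c24 32242a 23386c 1f3b69
248 173565 1c3b68 293d66 2a1f1f 302022 31272b 2e1e27 242838 2c252c 362727 2f2627 302029 2a3d6c 203966
251 213969 173665 232748 2e2026 2c2223 352729 282521 212334 2a262a 2e2429 2e1d28 36252a 3158a2 2c65c1
254 22406b 203c6b 32262d 2e2025 322428 2f2325 272125 1f2333 291f27 342527 2a2326 35272b 342e48 316bc9
257 163159 113156 2c2028 2e2127 261f20 281b20 221b26 222630 312527 342530 272328 302329 332a28 2c5ead
260 202628 26222a 13091b 212428 212227 171d22 241e1f 1a182b 2b2321 161a1f 1f1c28 202328 19191f 212227
```

```bash
python3 -m pendant '[[0,0,0,0,0,0],[0,0,0,0,0,0],[0,0,0,0,0,0],[0,0,0,0,0,0],[0,0,0,0,0,0],[0,0,0,0,0,0],[0,0,0,0,0,0],[0,0,0,0,0,0],[0,0,0,0,0,0]]' 87; python3 - <<'E'
from h import *
print(arm.grip_point_offset)
import pickle
o=arm.observe();T=o['ee_pos'];M=R.from_quat(o['eef_rot'],scalar_first=True).as_matrix()
c=arm.camera_info("wrist");im=arm.grab_frame("wrist")[:,:,::-1];cv2.imwrite("pics/g2.png",im)
print((M.T@(np.linalg.inv(c['camera_from_world'])[:3,3]-T)).round(4))
for h in (0,-.01,-.02,-.03):print(h,[np.round(proj(c,T+M@np.array([.01,y,h]),True),0) for y in(-.0435,.0435,-.0575,.0575)])
# finger mask: reddish dark
h=cv2.cvtColor(im,cv2.COLOR_BGR2HSV); B,G,Rr=[im[...,i].astype(int) for i in range(3)]
m=((Rr-G>6)&(Rr-B>2)&(Rr<110)).astype(np.uint8)*255; m=cv2.morphologyEx(m,cv2.MORPH_OPEN,np.ones((3,3)))
for x0,x1 in((200,300),(350,450)):
    ys,xs=np.nonzero(m[180:275,x0:x1]); ys+=180;xs+=x0
    for v in range(ys.min(),ys.min()+12,2): print(v,xs[ys==v].min(),xs[ys==v].max())
E
```

```text
t: 10.12
ee_pos: [0.4555, -0.1805, 0.0936]
eef_rot: [0.0, 0.999, 0.044, 0.0]
force: [-0.3, 0.8, -0.2]
gripper_width: 0.0858
grip_force: 0.0
0.0187
[ 0.0677 -0.0002 -0.1873]
0 [array([258., 221.]), array([394., 221.]), array([237., 221.]), array([414., 221.])]
-0.01 [array([255., 226.]), array([397., 226.]), array([233., 225.]), array([419., 225.])]
-0.02 [array([251., 231.]), array([401., 231.]), array([228., 230.]), array([423., 230.])]
-0.03 [array([247., 237.]), array([405., 237.]), array([223., 236.]), array([428., 236.])]
231 238 240
233 237 246
235 232 246
237 232 244
239 233 244
241 228 238
232 408 414
234 408 414
236 410 419
238 412 421
240 412 423
242 412 425
```

Fingertips show about 22 mm short of the reported TCP, so the fingers closed just over the bar. I'll go 20 mm lower, watching the force.

```bash
python3 -m pendant '[[0,0,-0.2,0,0,0],[0,0,-0.2,0,0,0],[0,0,-0.2,0,0,0],[0,0,-0.2,0,0,0],[0,0,0,0,0,0]]' && python3 -m pendant '[[0,0,0,0,0,0],[0,0,0,0,0,0],[0,0,0,0,0,0],[0,0,0,0,0,0],[0,0,0,0,0,0],[0,0,0,0,0,0],[0,0,0,0,0,0],[0,0,0,0,0,0],[0,0,0,0,0,0],[0,0,0,0,0,0]]' 0
```

```text
t: 10.8
ee_pos: [0.4552, -0.1803, 0.0729]
eef_rot: [-0.0, 0.999, 0.044, -0.0]
force: [1.0, 0.5, -0.2]
gripper_width: 0.0871
grip_force: 0.0
t: 12.05
ee_pos: [0.4555, -0.1803, 0.0735]
eef_rot: [-0.0, 0.999, 0.044, -0.0]
force: [0.9, 0.9, 0.2]
gripper_width: 0.0118
grip_force: 30.0
```

```bash
python3 -m pendant '[[0,0,0,0,0,0.7],[0,0,0,0,0,0.7],[0,0,0,0,0,0.7],[0,0,0,0,0,0.7]]' && python3 -m pendant '[[0,0,0,0,0,0.7],[0,0,0,0,0,0.7],[0,0,0,0,0,0.7],[0,0,0,0,0,0.7],[0,0,0,0,0,0.8],[0,0,0,0,0,0.8],[0,0,0,0,0,0.8],[0,0,0,0,0,0],[0,0,0,0,0,0],[0,0,0,0,0,0]]'
```

```text
t: 12.55
ee_pos: [0.4555, -0.1806, 0.0736]
eef_rot: [0.0, 0.958, 0.286, -0.0]
force: [-0.4, 0.1, 0.0]
gripper_width: 0.0122
grip_force: 30.0
t: 13.8
ee_pos: [0.4555, -0.1806, 0.0736]
eef_rot: [0.0, 0.738, 0.675, -0.0]
force: [-0.4, -0.5, 0.2]
gripper_width: 0.0114
grip_force: 30.0
```

```bash
python3 -m pendant '[[0,0,0.2,0,0,0],[0,0,0.2,0,0,0],[0,0,0.2,0,0,0],[0,0,0.2,0,0,0],[0,0,0,0,0,0]]'; python3 - <<'E'
from h import *
im=arm.grab_frame("wrist")[:,:,::-1];cv2.imwrite("pics/l1.png",im)
m=cv2.inRange(cv2.cvtColor(im,cv2.COLOR_BGR2HSV),(100,110,30),(125,255,255))
n,l,s,c=cv2.connectedComponentsWithStats(m);print([(s[i],c[i].round()) for i in range(1,n) if s[i,4]>300])
E
```

```text
t: 14.42
ee_pos: [0.4558, -0.1806, 0.0943]
eef_rot: [0.001, 0.737, 0.676, 0.0]
force: [0.4, -0.8, -2.1]
gripper_width: 0.0118
grip_force: 30.0
[(array([ 273,  175,  107,  114, 6359], dtype=int32), array([326., 227.]))]
```

```bash
python3 -m pendant '[[0,0,0.8,0,0,0],[0,0,0.8,0,0,0],[0,0,0.8,0,0,0],[0,0,0.8,0,0,0],[0,0,0.8,0,0,0],[0,0,0.8,0,0,0],[0,0,0.8,0,0,0],[0,0,0.8,0,0,0],[0,0,0.8,0,0,0],[0,0,0.6,0,0,0]]' && python3 -m pendant '[[0,0.6,0,0,0,0],[0,0.7,0,0.028,-0.2,0],[0,0.7,0,0.028,-0.2,0],[0,0.7,0,0.028,-0.2,0],[0,0.7,0,0.028,-0.2,0],[0,0.7,0,0.028,-0.2,0],[0,0.7,0,0.028,-0.2,0],[0,0.7,0,0.028,-0.2,0],[0,0.7,0,0.028,-0.2,0],[0,0.7,0,0.028,-0.2,0]]' && python3 -m pendant '[[0.1,0.7,0,0.028,-0.18,0],[0.1,0.7,0,0,0,0],[0.1,0.7,0,0,0,0],[0.1,0.6,0,0,0,0],[0.05,0.1,0,0,0,0],[0,0,0,0,0,0],[0,0,0,0,0,0],[0,0,0,0,0,0]]'
python3 - <<'E'
from h import *
import pickle
o=arm.observe();print(o['ee_pos'],R.from_quat(o['eef_rot'],scalar_first=True).as_matrix().round(3),o['joint_pos'].round(2))
for n in("wrist","side","scene"):
    c=arm.camera_info(n);im=arm.grab_frame(n)[:,:,::-1];cv2.imwrite(f"pics/f_{n}.png",im);pickle.dump(c,open(f"f_{n}.pkl","wb"))
    L=np.array([.5215,.070,.098]);v=np.array([-.3385,-.0488,.9397]);print(n,[np.round(proj(c,p,n=="wrist")) for p in(L,L+.1*v)])
E
```

```text
t: 15.72
ee_pos: [0.4556, -0.1805, 0.2905]
eef_rot: [0.001, 0.737, 0.676, 0.0]
force: [0.1, -0.4, -1.5]
gripper_width: 0.0118
grip_force: 30.0
t: 16.98
ee_pos: [0.4548, -0.0065, 0.2875]
eef_rot: [0.089, 0.728, 0.667, 0.13]
force: [0.2, 0.9, -1.7]
gripper_width: 0.0118
grip_force: 30.0
t: 17.98
ee_pos: [0.4667, 0.0616, 0.2886]
eef_rot: [0.098, 0.726, 0.665, 0.143]
force: [0.5, 1.3, -2.3]
gripper_width: 0.0121
grip_force: 30.0
[0.46668793 0.06156883 0.28856254] [[ 0.075  0.938  0.339]
 [ 0.994 -0.096  0.048]
 [ 0.077  0.333 -0.94 ]] [ 0.03 -0.57  1.66  0.04  1.7   0.13]
wrist [array([315., 184.]), array([312., 203.])]
side [array([305., 204.]), array([310., 195.])]
scene [array([306., 222.]), array([309., 201.])]
```

```bash
python3 -m pendant '[[0,0,-0.2,0,0,0],[0,0,-0.3,0,0,0],[0,0,-0.3,0,0,0],[0,0,-0.3,0,0,0],[0,0,-0.3,0,0,0],[0,0,-0.2,0,0,0],[0,0,0,0,0,0],[0,0,0,0,0,0],[0,0,0,0,0,0],[0,0,0,0,0,0]]'
python3 - <<'E'
from h import *
ims=[]
for n,(u,v),s in(("scene",(308,205),40),("side",(308,198),40)):
    c=arm.camera_info(n);im=arm.grab_frame(n)[:,:,::-1];k=cv2.resize(im[v-s:v+s,u-s:u+s],(400,400),interpolation=cv2.INTER_CUBIC)
    L=np.array([.5215,.070,.098]);w=np.array([-.3385,-.0488,.9397])
    for p in(L,L+.1*w,L+.172*w):
        q=np.array(proj(c,p)); q=(q-[u-s,v-s]+.5)*5; cv2.circle(k,tuple(q.astype(int)),4,(0,0,255),1)
    ims.append(k)
cv2.imwrite("pics/fin.png",np.hstack(ims))
o=arm.observe();T=o['ee_pos'];M=R.from_quat(o['eef_rot'],scalar_first=True).as_matrix();print(M.T@(L+.1*w-T))
E
```

```text
t: 19.38
ee_pos: [0.4668, 0.062, 0.2489]
eef_rot: [0.098, 0.726, 0.665, 0.143]
force: [0.2, -0.4, -1.6]
gripper_width: 0.0118
grip_force: 30.0
[0.00021958 0.00035923 0.06055518]
```

View pics/fin.png

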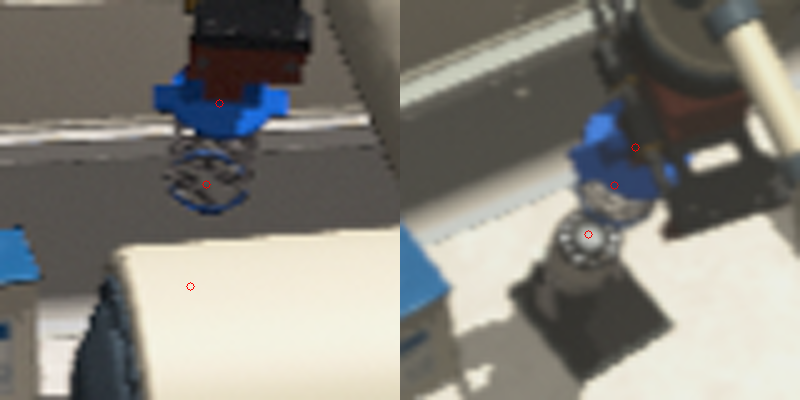

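The open end's ellipse is centred at about (207,183) in the scene view, against (206,184) predicted. The lens in the side view sits on its mark at (588,235), and the arm is at rest, so I'm handing in.

```bash
python3 -c "
from station import arm
print(arm.hand_in())"
```

```text
the job is handed in; nothing more can be done
None
```

I turned the strainer about 80° anticlockwise, lifted it out of the tray freely, and handed the job in with it held still over the camera. Its open end is about 10 cm from the lens, centred and facing it by my measurements; no verdict came back at hand-in. The first close missed the bar because the fingers sat about 22 mm higher than reported, so I lowered the hand 20 mm and gripped again.

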